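Set the flip tags of the stock bins

ROBOT

A 6-joint arm with a two-finger parallel gripper is mounted at the origin on the work surface. World frame = base frame: x ahead of the robot, y to its left, z up, the work surface at z = 0. Lengths are in mm, angles in rad, forces in N, time in s.
With the tool pointing down it reaches from about 250 to 725 mm from the base axis. Payload 9.7 kg.
Tool frame: the origin (TCP) lies at the very end of the fingers, on their centre line; the grasp point (between the pads) lies ctrl.grasp_offset behind it (ctrl.grasp_offset is the distance from the TCP to the grasp point, in mm); z points along the fingers, y is the line along which they close (so a half turn about z gives the same grasp; the last joint's range is limited). The gripper opens to 85 mm and grips with 20 to 120 N. Pads are 22 mm wide; open, the fingers measure 114 mm over their backs; the gripper's body (76 mm by 85 mm) begins 54 mm behind the grasp point. The pads swing forward as they close: fully open they stand 13 mm farther back than shut.
Start: joints at [-1.185, 0.087, 0.176, 1.66, 0, 1.571], TCP at [206.962, -509.572, 199.284] pointing down, gripper open.
Joint ranges: [-3.13, 3.13], [-0.85, 1.81], [-1.15, 1.24], [-2.2, 2.28], [-1.44, 1.52], [-3.14, 3.14]. Speed limits (rad/s): [2.22, 2.22, 2.57, 3.14, 3.14, 3.14].

INTERFACE

Orientations are given as a unit quaternion [x, y, z, w].
In Python, from bench import ctrl gives the robot as it stands.
- The arm moves only by the tool drive_tool, never from a script. Its argument "rows" is a list of rows, each a list of 4 numbers: the shift along the tool's x, y, z in m, then the turn about the tool's z in degrees. A call has 1 to 8 rows; each row is the pose to reach, as a shift and turn from the pose commanded when the call began, along the tool's axes at that moment; what a row does not reach only later rows make up. A row lasts 1/10 s, in which the tool goes at most 50 mm and 8.59 degrees, less where a joint would pass 70% of its speed; a pose out of reach is approached as far as the arm can. A call with a gripper value outside its range is refused whole. "hand" is the opening, from 0 (shut) to 1 (fully open), set as the call begins (left out, the last holds). The fingers move at their own pace and stop on an object; "force" is the grip in N (left out, the last holds). Time passes only in rows, so rows that repeat a pose let the fingers close. It gives the time, the measured TCP pose, the force, the opening and the grip force at its end, in the units of the state.
- ctrl.get_obs(): the state, without advancing time (a new reading comes with each control period).
- ctrl.snapshot(name): name is "side" or "top"; returns a dict with "pixels" (384x512x3 uint8, blue, green, red), "camera_matrix" (3x3 intrinsics, pixels), "world_to_cam" (4x4, takes a point from world to camera coordinates). Camera axes: x right, y up, looking along -z (the intrinsics and any distortion apply to the point x, -y, -z); pixel columns grow to the right and rows downward; lengths in mm; the calibration is good to about 2 mm. A picture is of the moment at which its call begins. There is no depth.
- ctrl.job_done(): hands the job in; it is judged then, once.
The state is a dict: "t": time; "qpos": joint angles; "joint_velocities": joint speeds; "joint_torque": joint torques, N m; "eef_pos": TCP position; "tool_rot": TCP orientation; "force": force on the tool from outside, world axes, zero at the start; "ft_torque": the same for the moment, N m; "gripper_width": finger opening in mm; "finger_force": force on a finger pad.
Only numpy, scipy, OpenCV 4.12 (cv2) and the standard library are available. Lean on these libraries where they do the work, as an engineer would, in place of code of your own. Each camera call takes 0.05 s, during which the arm holds its last target. There are 200 camera calls.

TASK

Check the four stock bins and set the red/green flip tags in front of them so that only the tags of the full bins show their green face and the tags of the nearly empty bins show red, each tag lying fully over. Flip a wrong tag by gently pushing it over with a fingertip, without gripping it; do not disturb the tags that are already right, and leave the reservoir, the bottle and the pen where they are.

Things in the scene. Friction and masses are not known exactly. Their poses are not given: they have to be found in the camera images.
- board: Fixed aluminium tag board, 92 x 500 x 12 mm, with a 6 mm thick grey bin tray behind it (to 218 mm behind the origin). Origin on the bench under the board's middle; x points away from the robot to the bins, y along the row to the left, z up. Four bays at y = -180, -60, 60, 180 mm, each with a flip tag on the board and its bin behind.
- bin_full_a: Fixed black open bin, 140 (board's x) x 104 x 62 mm, front wall 40 mm; FULL: heaped above its rim with blue-capped white tubes. Top under 100 mm above the bench. Origin under its middle, 136 mm straight behind (board's +x) the hinge of the tag that belongs to it. Its bay varies.
- bin_full_b: Fixed black open bin, 140 (board's x) x 104 x 62 mm, front wall 40 mm; FULL: heaped above its rim with blue and white syringe filters. Top under 100 mm above the bench. Origin under its middle, 136 mm straight behind (board's +x) the hinge of the tag that belongs to it. Its bay varies.
- bin_low_a: Fixed black open bin, 140 (board's x) x 104 x 62 mm, front wall 40 mm; NEARLY EMPTY: one tube left on its floor. Top under 100 mm above the bench. Origin under its middle, 136 mm straight behind (board's +x) the hinge of the tag that belongs to it. Its bay varies.
- bin_low_b: Fixed black open bin, 140 (board's x) x 104 x 62 mm, front wall 40 mm; NEARLY EMPTY: two filters left on its floor. Top under 100 mm above the bench. Origin under its middle, 136 mm straight behind (board's +x) the hinge of the tag that belongs to it. Its bay varies.
- holder_1: Fixed black holder of flip tag 1, 66 mm (x) x 46 mm (y): a V of two sloping panels (right one green, left one red) reaching 22 mm to either side of the hinge and 13 mm above it. Origin at its underside centre, 12 mm above the bench; axes parallel to the board's. Carries the tag; its bay varies. The tags are delicate: a light push, no grip.
- hinge_1 (a point): Middle of the hinge line of tag 1, 25 mm above the bench, along the holder's x axis. Free hinge, no spring: pushed under or behind its edge, in an arc about the hinge, up past upright, the tag falls over by itself to the other side.
- edge_1 (a point): Middle of the free edge of tag 1, 45 mm from the hinge line: a white rounded bead, 6.6 mm thick and 60 mm long, parallel to the hinge. At rest it is 35 mm to the side of the hinge and 28 mm above it, overhanging its panel by about 15 mm; it moves with the tag.
- tag_1 (a joint): Angle of flip tag 1, a plate 60 mm wide, 45 mm from hinge to edge, 3 mm thick, smooth plastic, about 20 g, one face red, one green. 0 = leans to the robot's right (board's -y), 38 degrees above level, RED face up; 1.815 rad (104 degrees) = leans to the left (+y), 38 degrees above level, GREEN face up; 0.91 = upright.
- holder_2: Fixed black holder of flip tag 2, 66 mm (x) x 46 mm (y): a V of two sloping panels (right one green, left one red) reaching 22 mm to either side of the hinge and 13 mm above it. Origin at its underside centre, 12 mm above the bench; axes parallel to the board's. Carries the tag; its bay varies. The tags are delicate: a light push, no grip.
- hinge_2 (a point): Middle of the hinge line of tag 2, 25 mm above the bench, along the holder's x axis. Free hinge, no spring: pushed under or behind its edge, in an arc about the hinge, up past upright, the tag falls over by itself to the other side.
- edge_2 (a point): Middle of the free edge of tag 2, 45 mm from the hinge line: a white rounded bead, 6.6 mm thick and 60 mm long, parallel to the hinge. At rest it is 35 mm to the side of the hinge and 28 mm above it, overhanging its panel by about 15 mm; it moves with the tag.
- tag_2 (a joint): Angle of flip tag 2, a plate 60 mm wide, 45 mm from hinge to edge, 3 mm thick, smooth plastic, about 20 g, one face red, one green. 0 = leans to the robot's right (board's -y), 38 degrees above level, RED face up; 1.815 rad (104 degrees) = leans to the left (+y), 38 degrees above level, GREEN face up; 0.91 = upright.
- holder_3: Fixed black holder of flip tag 3, 66 mm (x) x 46 mm (y): a V of two sloping panels (right one green, left one red) reaching 22 mm to either side of the hinge and 13 mm above it. Origin at its underside centre, 12 mm above the bench; axes parallel to the board's. Carries the tag; its bay varies. The tags are delicate: a light push, no grip.
- hinge_3 (a point): Middle of the hinge line of tag 3, 25 mm above the bench, along the holder's x axis. Free hinge, no spring: pushed under or behind its edge, in an arc about the hinge, up past upright, the tag falls over by itself to the other side.
- edge_3 (a point): Middle of the free edge of tag 3, 45 mm from the hinge line: a white rounded bead, 6.6 mm thick and 60 mm long, parallel to the hinge. At rest it is 35 mm to the side of the hinge and 28 mm above it, overhanging its panel by about 15 mm; it moves with the tag.
- tag_3 (a joint): Angle of flip tag 3, a plate 60 mm wide, 45 mm from hinge to edge, 3 mm thick, smooth plastic, about 20 g, one face red, one green. 0 = leans to the robot's right (board's -y), 38 degrees above level, RED face up; 1.815 rad (104 degrees) = leans to the left (+y), 38 degrees above level, GREEN face up; 0.91 = upright.
- holder_4: Fixed black holder of flip tag 4, 66 mm (x) x 46 mm (y): a V of two sloping panels (right one green, left one red) reaching 22 mm to either side of the hinge and 13 mm above it. Origin at its underside centre, 12 mm above the bench; axes parallel to the board's. Carries the tag; its bay varies. The tags are delicate: a light push, no grip.
- hinge_4 (a point): Middle of the hinge line of tag 4, 25 mm above the bench, along the holder's x axis. Free hinge, no spring: pushed under or behind its edge, in an arc about the hinge, up past upright, the tag falls over by itself to the other side.
- edge_4 (a point): Middle of the free edge of tag 4, 45 mm from the hinge line: a white rounded bead, 6.6 mm thick and 60 mm long, parallel to the hinge. At rest it is 35 mm to the side of the hinge and 28 mm above it, overhanging its panel by about 15 mm; it moves with the tag.
- tag_4 (a joint): Angle of flip tag 4, a plate 60 mm wide, 45 mm from hinge to edge, 3 mm thick, smooth plastic, about 20 g, one face red, one green. 0 = leans to the robot's right (board's -y), 38 degrees above level, RED face up; 1.815 rad (104 degrees) = leans to the left (+y), 38 degrees above level, GREEN face up; 0.91 = upright.
- reservoir: Loose bystander: tube reservoir with black cap and blue fitting in a round white foot 84 mm across, 159 mm tall, standing right of the board. Origin at its underside.
- bottle: Loose bystander: amber bottle with blue cap, 48 mm across, 95 mm tall, standing in front of the board. Origin at its underside.
- pen: Loose bystander: white marker with black cap, about 140 mm long (along its x), 13 mm thick, lying in front of the board. Origin at its underside.

How it is judged:
By the outcome, as a careful person would: the job done as asked, in the order asked, and still so for the second after the job is handed in, with the robot touching nothing.
It also fails if it takes over 40 s, if anything falls off the work surface, if the arm or the gripper's body presses on something with over 40 N, if the wrist force passes 120 N, or if a joint passes its speed limit or range.

## Working session

There is one attempt and no reset: what is moved stays moved. The work goes in short steps, Python scripts to look and compute and a tool call to move; the robot and the scene stay as the last step left them, time stands still between calls to the robot, and variables do not carry over. Pictures are saved under pics/ and viewed, at most 10 in all, crops included, and the job is handed in when it is done.

Besides the shell and the picture viewer there is one more tool, called after "Call:" as name([rows], argument=value, ...), one row to a line, values as JSON. drive_tool: Moves the arm, as the interface text tells. Its arguments: {"type":"object","properties":{"rows":{"type":"array"},"hand":{"type":"number"},"force":{"type":"number"}},"required":["rows"]}

```bash
mkdir -p pics; python3 - <<'E'
from bench import ctrl
import cv2,pickle
for n in("top","side"):
    s=ctrl.snapshot(n); pickle.dump(s,open(n+".pkl","wb")); cv2.imwrite(f"pics/{n}1.png",cv2.resize(s["pixels"],(800,600),interpolation=cv2.INTER_CUBIC))
    print(s["camera_matrix"],s["world_to_cam"],[k for k in s])
o=ctrl.get_obs();print(o["t"],o["eef_pos"],o["tool_rot"],o["gripper_width"],ctrl.grasp_offset)
E
```

```text
[[371.15668047   0.         257.66786706]
 [  0.         371.15668047 192.20423596]
 [  0.           0.           1.        ]] [[ 9.24188436e-04 -9.99733516e-01 -2.30660653e-02 -4.35831101e+01]
 [ 9.82207369e-01 -3.42424513e-03  1.87768362e-01 -5.52459017e+02]
 [-1.87797309e-01 -2.28291927e-02  9.81942462e-01 -7.63387163e+02]
 [ 0.00000000e+00  0.00000000e+00  0.00000000e+00  1.00000000e+00]] ['pixels', 'camera_matrix', 'world_to_cam']
[[487.06057689   0.         256.19835877]
 [  0.         487.06057689 192.82309136]
 [  0.           0.           1.        ]] [[-8.83944753e-01 -4.67552313e-01  6.04214755e-03  4.59705225e+02]
 [ 3.33420144e-01 -6.21192424e-01  7.09190369e-01 -2.66362556e+02]
 [-3.27830261e-01  6.28899680e-01  7.04991144e-01 -9.85924630e+02]
 [ 0.00000000e+00  0.00000000e+00  0.00000000e+00  1.00000000e+00]] ['pixels', 'camera_matrix', 'world_to_cam']
0.1 [ 206.86808347 -509.35010651  198.65072271] [ 9.81452717e-01  1.91703419e-01 -1.23843405e-04 -5.89521399e-04] 85.35204883288165 18.700000000000003
```

View pics/top1.png

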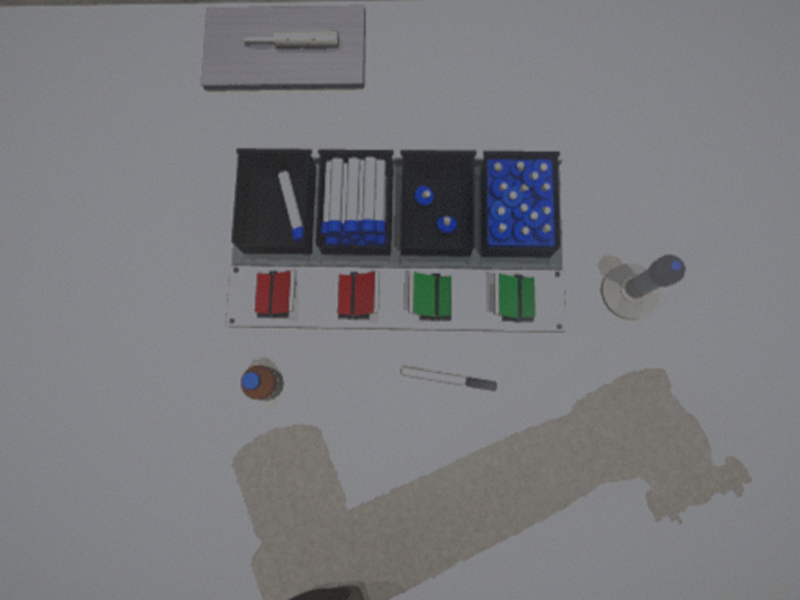

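View pics/side1.png

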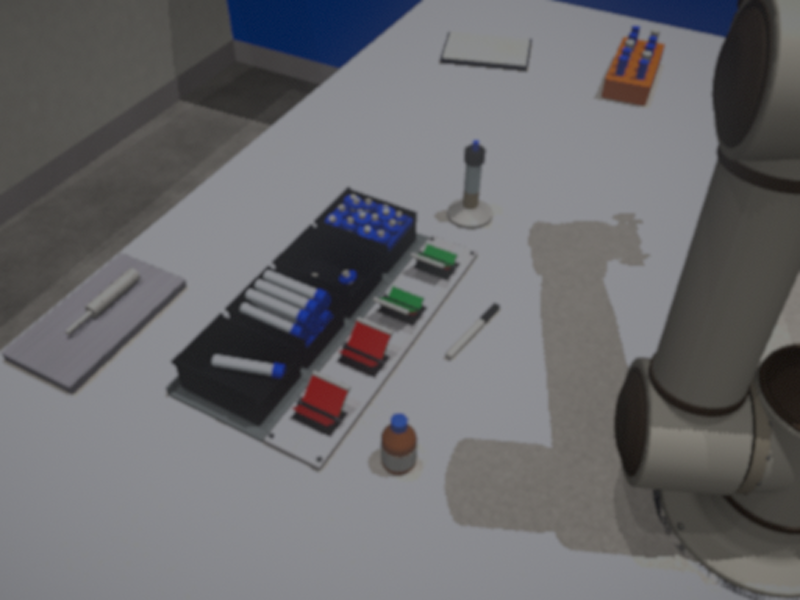

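The bays from the left are: one tube (low) with a red tag, which is right; tubes (full) with red, wrong; two filters (low) with green, wrong; filters (full) with green, right. So the two middle tags at top-view (357,293) and (433,295) need flipping, towards each other's far sides. I can push both from the gap between them at about (395,295). The board screws are at (236,270), (232,321), (559,326) and (556,270).

```bash
cat > h.py <<'E'
import numpy as np,pickle
def bp(s,U,V,z):
    K,T=s["camera_matrix"],s["world_to_cam"]; R,t=T[:3,:3],T[:3,3]
    u,v=(U+.5)/1.5625-.5,(V+.5)/1.5625-.5
    d=np.linalg.inv(K)@[u,v,1]; d=R.T@(d*[1,-1,-1]); c=-R.T@t
    return c+d*(z-c[2])/d[2]
E
python3 - <<'E'
from h import *
s=pickle.load(open("top.pkl","rb")); q=pickle.load(open("side.pkl","rb"))
P=np.array([bp(s,*p,12) for p in[(236,270),(232,321),(559,326),(556,270)]]);print(P.round(1),P.mean(0))
a=P[0]+P[1]-P[2]-P[3];print("yaw",np.arctan2(-a[0],a[1]))
print("side screws",bp(q,320,459,12),bp(q,474,252,12),bp(q,272,434,12))
for n,p in dict(bead1=(293,293),bead2=(376,294),bead3=(409,295),bead4=(491,294)).items(): print(n,bp(s,*p,53).round(1))
for n,p in dict(bottle=(262,383),pen1=(403,370),pen2=(496,385),res=(630,292)).items(): print(n,bp(s,*p,0).round(1))
E
python3 - <<'E'
import cv2
im=cv2.imread("pics/top1.png")[255:340,220:570]
cv2.imwrite("pics/c.png",cv2.resize(im,(798,194)))
E
```

```text
[[ 607.7  207.2   12. ]
 [ 530.2  208.9   12. ]
 [ 521.6 -270.5   12. ]
 [ 605.4 -270.2   12. ]] [566.22751949 -31.13138829  12.        ]
yaw -0.011388603790920961
side screws [531.38169604 209.72359246  12.        ] [ 520.93899652 -273.93884293   12.        ] [611.21599118 206.53881455  12.        ]
bead1 [563.7 111.1  53. ]
bead2 [561.8  -6.4  53. ]
bead3 [560.2 -52.9  53. ]
bead4 [ 561.2 -167.8   53. ]
bottle [440.1 163.3   0. ]
pen1 [458.9 -43.3   0. ]
pen2 [ 437.2 -178.3    0. ]
res [ 574.2 -380.9    0. ]
```

View pics/c.png

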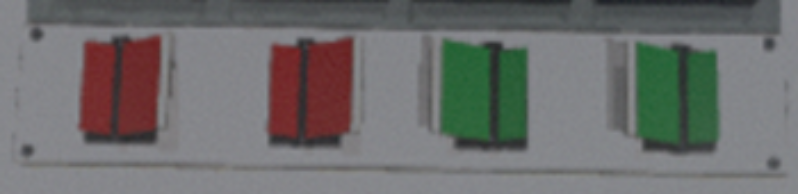

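Call:
drive_tool([
  [0.04,-0.024,0,-6],
  [0.085,-0.051,0,-12],
  [0.13,-0.078,0,-18],
  [0.175,-0.105,0,-24],
  [0.215,-0.13,0,-30],
  [0.255,-0.153,0,-36],
  [0.295,-0.177,0,-42],
  [0.335,-0.201,0,-48],
], hand=0)

```text
t: 0.9
eef_pos: [442.5, -195.4, 199.1]
tool_rot: [0.817, 0.576, -0.0, -0.0]
force: [-0.0, -0.6, -0.1]
gripper_width: 0.1
finger_force: 0.0
```

```bash
cat > st.py <<'E'
from bench import ctrl
from scipy.spatial.transform import Rotation as R
import sys,numpy as np
o=ctrl.get_obs(); M=R.from_quat(o["tool_rot"]).as_matrix()
print(o["t"],np.round(o["eef_pos"],1),"phi",np.degrees(np.arctan2(M[1,0],M[0,0])).round(1),M[:,2].round(3),o["gripper_width"],np.round(o["force"],2))
if len(sys.argv)>1: print("tool shift mm",(M.T@(np.array(list(map(float,sys.argv[1:4])))-o["eef_pos"])).round(1))
E
python3 st.py 566 -31 150
```

```text
0.9 [ 442.5 -195.4  199.1] phi 70.4 [-0. -0. -1.] 0.14233606200705173 [-0.04 -0.57 -0.1 ]
tool shift mm [196.3  61.1  49.1]
```

Call:
drive_tool([
  [0.035,0.011,0,-4],
  [0.075,0.023,0,-8],
  [0.115,0.035,0.01,-12],
  [0.155,0.047,0.025,-15],
  [0.185,0.057,0.04,-18],
  [0.196,0.061,0.05,-19],
  [0.196,0.061,0.05,-19],
  [0.196,0.061,0.05,-19],
])

```text
t: 1.7
eef_pos: [565.2, -34.4, 149.5]
tool_rot: [0.713, 0.701, -0.0, -0.0]
force: [0.1, 0.0, -0.3]
gripper_width: 0.0
finger_force: 0.0
```

```bash
python3 st.py 566 -31 40; python3 - <<'E'
from bench import ctrl
import cv2
s=ctrl.snapshot("side")["pixels"][130:300,130:357]
cv2.imwrite("pics/s2.png",cv2.resize(s,(800,600),interpolation=cv2.INTER_CUBIC))
E
```

```text
1.7 [565.2 -34.4 149.5] phi 89.0 [-0.001 -0.    -1.   ] 0.004547502868318005 [ 0.09  0.02 -0.26]
tool shift mm [  3.4   0.8 109.5]
```

View pics/s2.png

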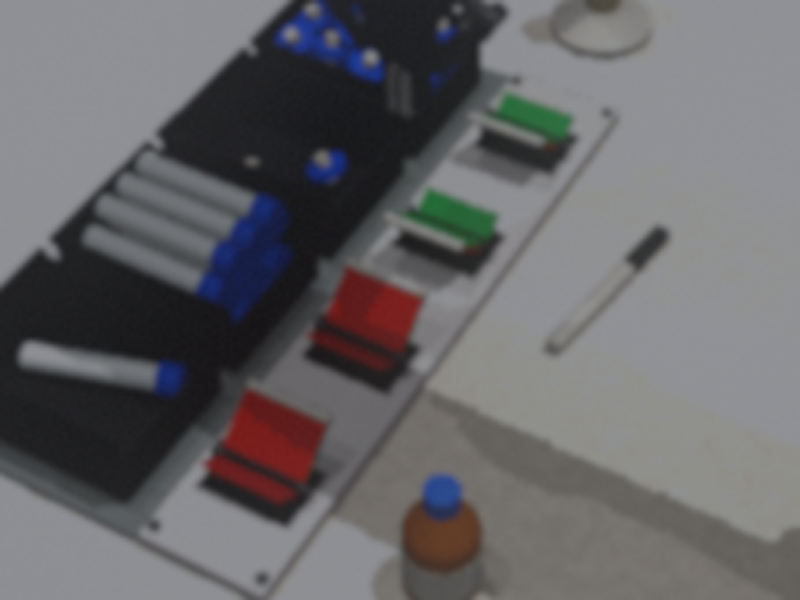

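The view shows both middle tags untouched: white bead of the green tag around (427,232), red tag's edge around (391,280), with the fingers above the gap. I'll cross-check the bead y's from this view.

```bash
python3 - <<'E'
from h import *
q=pickle.load(open("side.pkl","rb"))
for x,y in((427,232),(391,280)):
    u,v=130+x*227/800,130+y*170/600
    print(bp(q,(u+.5)*1.5625-.5,(v+.5)*1.5625-.5,53).round(1))
E
```

```text
[563.1 -54.8  53. ]
[562.9  -4.2  53. ]
```

Call:
drive_tool([
  [0.003,0.001,0.03,0],
  [0.003,0.001,0.06,0],
  [0.003,0.001,0.075,0],
  [0.003,0.001,0.08,0],
  [0.003,0.001,0.08,0],
])

```text
t: 2.25
eef_pos: [566.7, -31.4, 69.9]
tool_rot: [0.713, 0.701, 0.0, 0.0]
force: [-0.1, 0.7, 0.5]
gripper_width: 0.1
finger_force: 0.0
```

Call:
drive_tool([
  [0.001,0,0.008,0],
  [0.001,0,0.016,0],
  [0.001,0,0.024,0],
  [0.001,0,0.03,0],
  [0.001,0,0.03,0],
])

```text
t: 2.75
eef_pos: [566.2, -29.7, 38.1]
tool_rot: [0.713, 0.702, -0.001, -0.001]
force: [0.2, -0.3, -0.3]
gripper_width: 0.0
finger_force: 0.0
```

Call:
drive_tool([
  [0.004,0,0,0],
  [0.008,0,0,0],
  [0.011,0,-0.001,0],
  [0.014,0,-0.003,0],
  [0.017,0,-0.006,0],
  [0.021,0,-0.009,0],
  [0.025,0,-0.012,0],
  [0.029,0,-0.014,0],
])

```text
t: 3.55
eef_pos: [567.4, -0.4, 53.7]
tool_rot: [0.713, 0.702, 0.0, 0.0]
force: [-0.8, 0.6, -0.1]
gripper_width: 0.3
finger_force: 0.0
```

Call:
drive_tool([
  [0.004,0,-0.001,0],
  [0.008,0,-0.002,0],
  [0.012,0,-0.003,0],
  [0.016,0,-0.003,0],
  [0.02,0,-0.003,0],
  [0.024,0,-0.003,0],
  [0.028,0,-0.003,0],
  [0.031,0,-0.003,0],
])

```text
t: 4.35
eef_pos: [567.8, 30.6, 56.2]
tool_rot: [0.713, 0.702, -0.0, -0.0]
force: [-0.5, -0.1, -0.1]
gripper_width: 0.2
finger_force: 0.0
```

Call:
drive_tool([
  [0.002,0,0,0],
  [0.002,0,0,0],
  [0.002,0,0,0],
  [0,0,-0.01,0],
  [-0.004,0,-0.025,0],
  [-0.004,0,-0.04,0],
  [-0.004,0,-0.05,0],
  [-0.004,0,-0.05,0],
])

```text
t: 5.15
eef_pos: [568.9, 26.2, 108.9]
tool_rot: [0.713, 0.701, 0.001, 0.001]
force: [-0.4, -0.4, -0.8]
gripper_width: 0.2
finger_force: 0.0
```

```bash
python3 st.py 566 -30 110; python3 - <<'E'
from bench import ctrl
import cv2
s=ctrl.snapshot("side")["pixels"][130:300,130:357]
cv2.imwrite("pics/s3.png",cv2.resize(s,(800,600),interpolation=cv2.INTER_CUBIC))
E
```

```text
5.15 [568.9  26.2 108.9] phi 89.1 [ 0.004  0.    -1.   ] 0.19805551638992044 [-0.35 -0.41 -0.8 ]
tool shift mm [-56.3  -2.   -1.2]
```

View pics/s3.png

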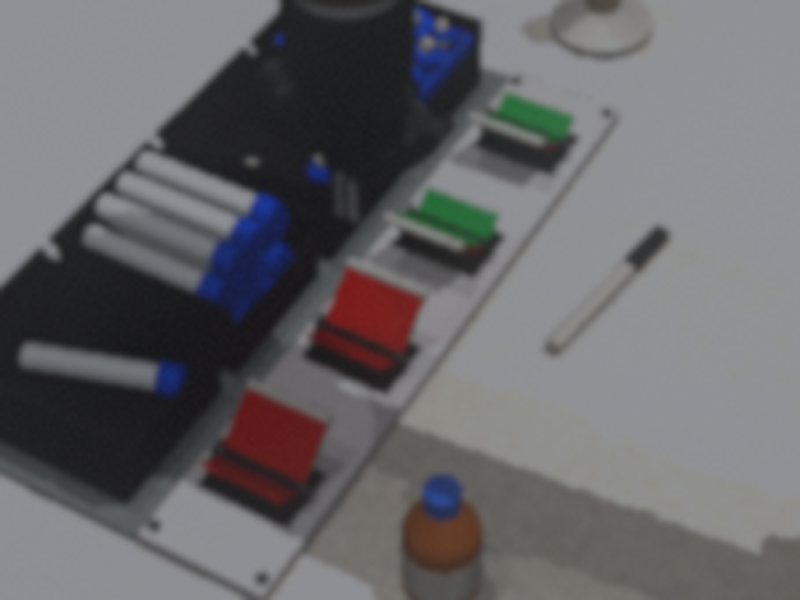

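The tag's still red. The fingers' two light stripes show at about (345,195), so I'll check that against where the TCP projects.

```bash
cat >> h.py <<'E'
def pj(s,p):
    c=s["world_to_cam"]@[*p,1]; w=s["camera_matrix"]@(c[:3]*[1,-1,-1]); w=w[:2]/w[2]
    return (w-130)*[800/227,600/170]
E
python3 - <<'E'
from h import *
import cv2
from bench import ctrl
s=ctrl.snapshot("side")
for p in [(569,26,109),(569,26,130),(569,37,109),(569,15,109)]: print(p,pj(s,p))
im=s["pixels"][110:220,170:290]
g=cv2.convertScaleAbs(cv2.resize(im,(655,600),interpolation=cv2.INTER_CUBIC),alpha=2.2)
cv2.imwrite("pics/s4.png",g)
E
```

```text
(569, 26, 109) [357.66365708 246.40996238]
(569, 26, 130) [356.65701909 222.70196017]
(569, 37, 109) [348.86927791 257.52309001]
(569, 15, 109) [366.34601345 235.43839377]
```

View pics/s4.png

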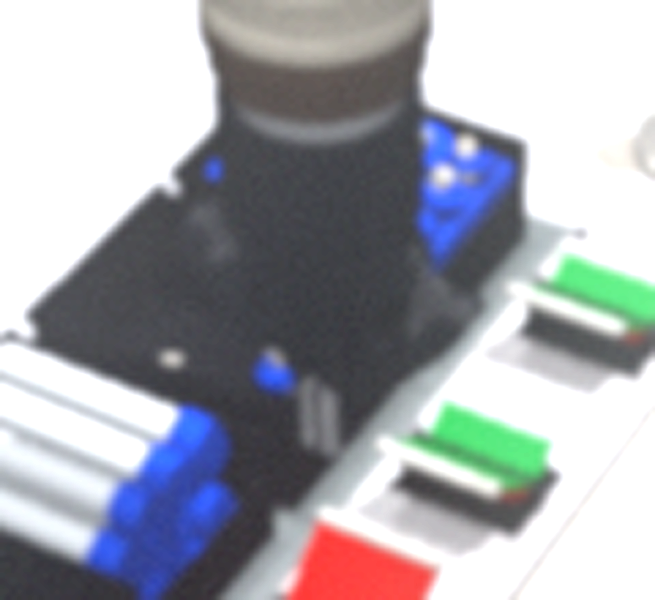

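The visible finger ends about 20 mm above where the TCP should project, so my push probably passed over the bead. I'll go back to the gap, where the tip shows against the white board, and look.

Call:
drive_tool([
  [-0.02,0,0,0],
  [-0.045,0,0,0],
  [-0.056,-0.002,0.01,0],
  [-0.056,-0.002,0.035,0],
  [-0.056,-0.002,0.06,0],
  [-0.056,-0.002,0.068,0],
  [-0.056,-0.002,0.068,0],
])

```text
t: 5.95
eef_pos: [563.5, -29.5, 36.4]
tool_rot: [0.713, 0.702, -0.001, -0.001]
force: [-0.5, -0.5, -0.0]
gripper_width: -0.0
finger_force: 0.0
```

```bash
python3 st.py 566 -30 25; python3 - <<'E'
from h import *
import cv2
from bench import ctrl
s=ctrl.snapshot("side"); e=ctrl.get_obs()["eef_pos"]
f=lambda p:(pj(s,p)*[227/800,170/600]+130-[200,150])*7.5
for d in [(0,0,0),(0,0,15),(-14,11,0),(-14,11,15)]: print(d,f(e+d).round())
g=cv2.convertScaleAbs(cv2.resize(s["pixels"][150:230,200:280],(600,600),interpolation=cv2.INTER_CUBIC),alpha=1.8)
cv2.imwrite("pics/s5.png",g)
E
```

```text
5.95 [563.5 -29.5  36.4] phi 89.1 [-0.003  0.    -1.   ] -0.03335129988068682 [-0.54 -0.54 -0.02]
tool shift mm [-0.5  2.5 11.4]
(0, 0, 0) [342. 425.]
(0, 0, 15) [342. 392.]
(-14, 11, 0) [365. 462.]
(-14, 11, 15) [364. 429.]
```

View pics/s5.png

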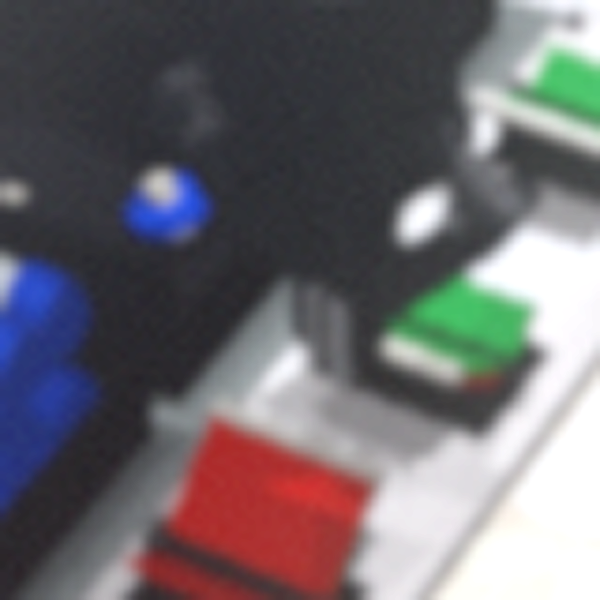

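The finger's lower end is at about (345,380), while the TCP projects to (342,425). So the real tip is about 20 mm above the TCP, and I need to run 20 mm lower.

Call:
drive_tool([
  [0,0.002,0.005,0],
  [0,0.002,0.01,0],
  [0,0.002,0.015,0],
  [0,0.002,0.018,0],
  [0,0.002,0.018,0],
])

```text
t: 6.5
eef_pos: [566.5, -29.8, 19.8]
tool_rot: [0.713, 0.702, -0.0, -0.0]
force: [-0.4, 0.4, -0.1]
gripper_width: 0.0
finger_force: 0.0
```

Call:
drive_tool([
  [0.004,0,0,0],
  [0.008,0,0,0],
  [0.011,0,-0.001,0],
  [0.014,0,-0.003,0],
  [0.017,0,-0.006,0],
  [0.021,0,-0.009,0],
  [0.025,0,-0.012,0],
  [0.029,0,-0.014,0],
])

```text
t: 7.3
eef_pos: [567.6, -0.6, 35.3]
tool_rot: [0.713, 0.701, 0.0, 0.0]
force: [-1.7, -3.0, 6.3]
gripper_width: 0.2
finger_force: 3.9
```

```bash
python3 - <<'E'
from h import *
import cv2
from bench import ctrl
s=ctrl.snapshot("side"); print(ctrl.get_obs()["eef_pos"])
g=cv2.convertScaleAbs(cv2.resize(s["pixels"][150:250,190:290],(600,600),interpolation=cv2.INTER_CUBIC),alpha=1.8)
cv2.imwrite("pics/s6.png",g)
E
```

```text
[ 5.67726746e+02 -4.30130418e-02  3.56225513e+01]
```

View pics/s6.png

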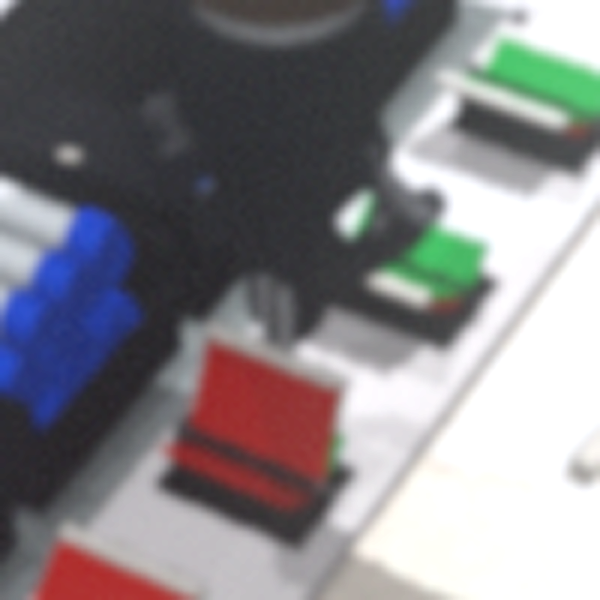

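Call:
drive_tool([
  [0.001,0,0,0],
  [0.001,0,0,0],
])

```text
t: 7.55
eef_pos: [567.7, 0.3, 35.6]
tool_rot: [0.713, 0.702, 0.0, 0.001]
force: [-3.1, -4.7, 10.0]
gripper_width: -0.1
finger_force: 4.9
```

The push is jammed: the tip's lower corner is pressing down on the bead towards the hinge. I'll back off, go lower and push again.

Call:
drive_tool([
  [-0.005,0,0,0],
  [-0.015,0,0,0],
  [-0.025,0,0,0],
  [-0.031,0,0.005,0],
  [-0.031,0,0.012,0],
  [-0.031,0,0.02,0],
  [-0.031,0,0.026,0],
  [-0.031,0,0.026,0],
])

```text
t: 8.35
eef_pos: [566.0, -30.5, 6.8]
tool_rot: [0.713, 0.702, -0.001, -0.001]
force: [0.4, -0.1, -0.1]
gripper_width: -0.2
finger_force: 0.0
```

Call:
drive_tool([
  [0.004,0,0,0],
  [0.008,0,0,0],
  [0.012,0,-0.001,0],
  [0.016,0,-0.003,0],
  [0.018,0,-0.004,0],
])

```text
t: 8.85
eef_pos: [567.3, -12.2, 12.8]
tool_rot: [0.712, 0.702, 0.0, 0.0]
force: [0.0, -0.3, -0.6]
gripper_width: 0.5
finger_force: 0.1
```

Call:
drive_tool([
  [0.004,0,-0.003,0],
  [0.008,0,-0.006,0],
  [0.012,0,-0.009,0],
  [0.015,0,-0.011,0],
])

```text
t: 9.25
eef_pos: [567.5, 2.6, 23.7]
tool_rot: [0.713, 0.702, 0.0, 0.0]
force: [-0.1, -0.2, -1.0]
gripper_width: 0.1
finger_force: 0.0
```

Call:
drive_tool([
  [0.004,0,-0.003,0],
  [0.008,0,-0.005,0],
  [0.012,0,-0.007,0],
  [0.015,0,-0.009,0],
])

```text
t: 9.65
eef_pos: [567.6, 17.6, 32.4]
tool_rot: [0.713, 0.702, -0.0, -0.0]
force: [-1.0, 0.1, 0.4]
gripper_width: 0.2
finger_force: 0.0
```

Call:
drive_tool([
  [0.004,0,-0.001,0],
  [0.008,0,-0.002,0],
  [0.012,0,-0.002,0],
  [0.016,0,-0.002,0],
  [0.019,0,-0.002,0],
  [0.021,0,-0.002,0],
  [0.021,0,-0.002,0],
  [0.021,0,-0.002,0],
])

```text
t: 10.45
eef_pos: [567.9, 38.2, 34.3]
tool_rot: [0.713, 0.702, -0.0, 0.0]
force: [0.6, 0.9, -0.5]
gripper_width: 0.1
finger_force: 0.0
```

Call:
drive_tool([
  [0,0,-0.015,0],
  [0,0,-0.035,0],
  [0,0,-0.055,0],
  [-0.02,0,-0.06,0],
  [-0.05,0,-0.06,0],
  [-0.069,-0.001,-0.06,0],
  [-0.069,-0.001,-0.06,0],
])

```text
t: 11.15
eef_pos: [565.9, -32.8, 95.6]
tool_rot: [0.713, 0.701, 0.0, 0.001]
force: [-0.2, 0.4, -1.1]
gripper_width: -0.1
finger_force: 0.0
```

```bash
python3 st.py 566 -30 7; python3 - <<'E'
from bench import ctrl
import cv2,numpy as np
for n in("side","top"):
    s=ctrl.snapshot(n)["pixels"]; s=s[150:300,120:320] if n=="side" else s[160:220,140:365]
    h=cv2.cvtColor(s,cv2.COLOR_BGR2HSV)
    for c,lo,hi in(("red",170,10),("green",50,75)):
        m=(h[...,1]>120)&(h[...,2]>40)&(((h[...,0]>=lo)|(h[...,0]<=hi)) if lo>hi else (h[...,0]>=lo)&(h[...,0]<=hi))
        k,_,st,ce=cv2.connectedComponentsWithStats(m.astype('uint8'))
        print(n,c,[(ce[i].round().tolist(),int(st[i,4])) for i in range(1,k) if st[i,4]>8])
E
```

```text
11.15 [565.9 -32.8  95.6] phi 89.0 [ 0.001 -0.    -1.   ] -0.1250558836964397 [-0.18  0.43 -1.07]
tool shift mm [ 2.8 -0.1 88.6]
side red [([87.0, 103.0], 458), ([81.0, 116.0], 143), ([131.0, 133.0], 77)]
side green [([161.0, 13.0], 102), ([138.0, 41.0], 151), ([114.0, 72.0], 149), ([106.0, 75.0], 19)]
top red []
top green [([146.0, 27.0], 69), ([185.0, 29.0], 271), ([197.0, 26.0], 104)]
```

Tag 2 is now green in the side view, and tag 1 is still red. Next is the mirrored push on tag 3.

Call:
drive_tool([
  [0.003,0,0.02,0],
  [0.003,0,0.04,0],
  [0.003,0,0.06,0],
  [0.003,0,0.073,0],
  [0.003,0,0.081,0],
  [0.003,0,0.087,0],
  [0.003,0,0.087,0],
])

```text
t: 11.95
eef_pos: [565.8, -27.5, 7.0]
tool_rot: [0.713, 0.702, -0.0, -0.0]
force: [0.3, -0.6, 0.1]
gripper_width: 0.3
finger_force: 0.0
```

Call:
drive_tool([
  [-0.004,0,0,0],
  [-0.008,0,0,0],
  [-0.012,0,-0.001,0],
  [-0.016,0,-0.003,0],
  [-0.018,0,-0.004,0],
])

```text
t: 12.45
eef_pos: [565.8, -46.3, 11.8]
tool_rot: [0.713, 0.701, 0.0, 0.0]
force: [0.7, 0.3, 0.7]
gripper_width: -0.2
finger_force: 0.2
```

Call:
drive_tool([
  [-0.004,0,-0.003,0],
  [-0.008,0,-0.006,0],
  [-0.012,0,-0.009,0],
  [-0.015,0,-0.011,0],
])

```text
t: 12.85
eef_pos: [565.5, -61.2, 22.7]
tool_rot: [0.713, 0.702, 0.0, 0.0]
force: [0.2, 0.1, 0.2]
gripper_width: 0.1
finger_force: 0.0
```

Call:
drive_tool([
  [-0.004,0,-0.003,0],
  [-0.008,0,-0.005,0],
  [-0.012,0,-0.007,0],
  [-0.016,0,-0.009,0],
])

```text
t: 13.25
eef_pos: [565.1, -77.1, 31.4]
tool_rot: [0.713, 0.702, -0.0, -0.0]
force: [0.3, 0.5, 0.1]
gripper_width: 0.2
finger_force: 0.0
```

Call:
drive_tool([
  [-0.004,0,-0.001,0],
  [-0.008,0,-0.002,0],
  [-0.012,0,-0.003,0],
  [-0.016,0,-0.003,0],
  [-0.019,0,-0.003,0],
  [-0.021,0,-0.003,0],
  [-0.021,0,-0.003,0],
  [-0.021,0,-0.003,0],
])

```text
t: 14.05
eef_pos: [564.7, -97.7, 34.2]
tool_rot: [0.713, 0.702, -0.0, -0.0]
force: [-0.8, 0.6, 0.2]
gripper_width: -0.0
finger_force: 0.0
```

Call:
drive_tool([
  [0,0,-0.015,0],
  [0,0,-0.035,0],
  [0,0,-0.06,0],
  [0,0,-0.1,0],
  [0,0,-0.14,0],
  [0,0,-0.17,0],
  [0,0,-0.17,0],
  [0,0,-0.17,0],
])

```text
t: 14.85
eef_pos: [565.2, -97.7, 205.6]
tool_rot: [0.713, 0.702, 0.001, 0.001]
force: [-0.2, 0.2, -0.9]
gripper_width: 0.2
finger_force: 0.0
```

```bash
python3 st.py 380 -250 205
```

```text
14.85 [565.2 -97.7 205.6] phi 89.1 [ 0.002 -0.    -1.   ] 0.24917936073684283 [-0.25  0.17 -0.85]
tool shift mm [-155.2 -182.8    0.3]
```

Now I'll move clear of the board and look.

Call:
drive_tool([
  [-0.02,-0.03,0,0],
  [-0.045,-0.06,0,0],
  [-0.07,-0.09,0,0],
  [-0.095,-0.12,0,0],
  [-0.12,-0.15,0,0],
  [-0.145,-0.18,0,0],
  [-0.145,-0.18,0,0],
  [-0.145,-0.18,0,0],
])

```text
t: 15.65
eef_pos: [381.9, -240.1, 203.7]
tool_rot: [0.713, 0.701, 0.0, -0.0]
force: [-0.3, 0.1, 0.8]
gripper_width: -0.0
finger_force: 0.0
```

```bash
python3 - <<'E'
from bench import ctrl
import cv2,numpy as np
a=ctrl.snapshot("side")["pixels"][130:300,130:357]; b=ctrl.snapshot("top")["pixels"][90:260,140:440]
a=cv2.resize(a,(400,300)); b=cv2.resize(b,(529,300))
o=np.zeros((600,800,3),np.uint8); o[:300,:400]=a; o[300:,:529]=b
cv2.imwrite("pics/f.png",cv2.convertScaleAbs(o,alpha=1.5))
E
```

```text
(no output)
```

View pics/f.png

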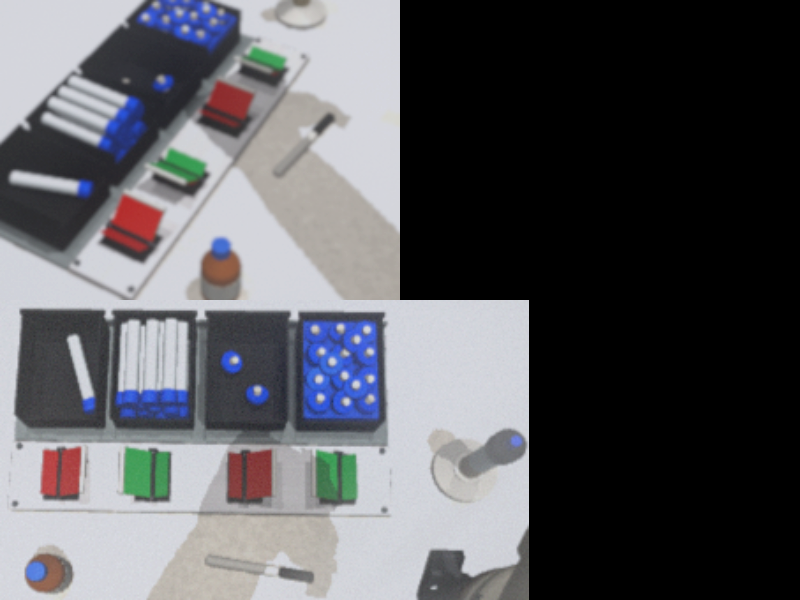

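In the top view the tags read red (63,473), green (147,475), red (250,475) and green (336,475) from the left, which matches low, full, low, full. All are lying fully over, and the bystanders are where they were.

```bash
python3 -c "
from bench import ctrl
print(ctrl.job_done())"
```

```text
the job is handed in; nothing more can be done
None
```

The job is handed in: the two wrong tags (the middle bays) are flipped, so the full bins show green and the nearly empty ones red, though the first two pushes on the full tube bin's tag failed, one passing over it and one pressing down on it with about 10 N; the other two tags, the reservoir, the bottle and the pen look unmoved in the final pictures.

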